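# Hook the green bin bracket into the slotted upright

### The arm

A 6-joint arm with a two-finger parallel gripper is mounted at the origin on the work surface. World frame = base frame: x ahead of the robot, y to its left, z up, the work surface at z = 0. Lengths are in mm, angles in rad, forces in N, time in s.
With the tool pointing down it reaches from about 400 to 925 mm from the base axis. Payload 12.5 kg.
Tool frame: the origin (TCP) lies midway between the tips of the shut fingers; the grasp point (between the pads) lies 19 mm behind it (env.tcp_to_grasp is the distance from the TCP to the grasp point, in mm); z points along the fingers, y is the line along which they close (so a half turn about z gives the same grasp; the last joint's range is limited). The gripper opens to 95 mm and grips with 3 to 60 N. Pads are 20 mm wide; open, the fingers measure 119 mm over their backs; the gripper's body (75 mm by 180 mm) begins 59 mm behind the grasp point.
Start: joints at [1.144, 0.491, 1.559, -0, 1.092, -0.106], TCP at [197.062, 593.139, 214.661] pointing down, gripper open.
Joint ranges: [-3.1, 3.1], [-0.84, 2.19], [0.05, 2.79], [-1.13, 4.28], [0.06, 2.93], [-2.69, 2.69]. Speed limits (rad/s): [2.22, 2.22, 2.79, 3.14, 3.14, 3.14].

### API

Orientations are given as [roll, pitch, yaw] about the fixed x, y, z axes, in that order (R = Rz(yaw) Ry(pitch) Rx(roll)).
In Python, from cell import env gives the robot as it stands. The module is installed in compiled form; this text tells all that it offers.
- The arm moves only by the tool step_arm, never from a script. Its argument "plan" is a list that holds one entry, the list of rows, each a list of 5 numbers: the shift along the tool's x, y, z in mm, then the turn about the tool's z in degrees, then the opening, from -1 (shut) to 1 (fully open). A call has 1 to 8 rows; each row is the pose to reach, as a shift and turn from the pose commanded when the call began, along the tool's axes at that moment; what a row does not reach only later rows make up. A row lasts 1/12 s, in which the tool goes at most 41.7 mm and 7.16 degrees, less where a joint would pass 70% of its speed; a pose out of reach is approached as far as the arm can. A call with a gripper value outside its range is refused whole. The fingers move at their own pace and stop on an object; the grip force is fixed at half the most. Time passes only in rows, so rows that repeat a pose let the fingers close. It gives the time, the measured TCP pose, the force, the opening and the grip force at its end, in the units of the state.
- env.state(): the state, without advancing time (a new reading comes with each control period).
- env.read_camera(name): name is "scene" or "top" or "wrist"; returns the picture (400x640x3 uint8, blue, green, red); there is no depth.
- env.get_calibration(name): a dict with "K" (3x3 intrinsics, pixels), "D" ([k1, k2, p1, p2, k3] as OpenCV has them; the pictures are not rectified), "extrinsics" (4x4, takes a point from world to camera coordinates). Camera axes: x right, y up, looking along -z (the intrinsics and any distortion apply to the point x, -y, -z); pixel columns grow to the right and rows downward; lengths in mm; the calibration is good to about 2 mm. A picture is of the moment at which its call begins: read the wrist's pose just before it. get_calibration takes no time and is no camera call; for the wrist camera it gives the pose at the moment of the call.
- env.job_done(): hands the job in; it is judged then, once.
The state is a dict: "t": time; "joints": joint angles; "qvel": joint speeds; "tau": joint torques, N m; "eef_pos": TCP position; "tcp_rot": TCP orientation; "ft_force": force on the tool from outside, world axes, zero at the start; "moment": the same for the moment, N m; "opening": opening from 0.0 (shut) to 1.0 (fully open); "grip_force": force on a finger pad.
Only numpy, scipy, OpenCV 4.12 (cv2) and the standard library are available. Lean on these libraries where they do the work, as an engineer would, in place of code of your own. Each camera call takes 0.05 s, during which the arm holds its last target. There are 200 camera calls.

### The job

The bin of green marbles needs its rest: take the green bracket, put its hook through the slot of the grey upright from the robot's side while the brass catch is still up, then press the bracket down until the catch is fully down and the bracket hangs locked behind the slot's lower edge. Let go of it, and leave the orange bracket where it stands.

Things in the scene. Friction and masses are not known exactly. Their poses are not given: they have to be found in the camera images.
- green_bracket: Green L bracket, loose, 0.17-0.35 kg. Origin: centre of arm's underside, +x to hook, z up. mm: arm 130x60x10; flange 100 high, outer face x=65; grip tab x -20..20, 14 thick in y, top z=125, room beside it down to z=30: pinch across y from above. Steel hook 20 wide (y): tongue x 65-89, z 90-100; nose x 81-89 hangs from its end to z=72 (16 gap to flange)
- orange_bracket: Bystander: orange bracket of the same shape, size, origin and axes as the green one. It stays where it stands.
- upright: Grey fixed shallow steel channel, 202 mm high, 110 wide. Origin: on the table, in the front face's plane, under the slot's middle; face looks along -x (to the robot), z up. Face plate 6 thick, empty behind. Slot y -23..23, z 120-185; free from z=132 while the catch is up. Bracket home: tongue on the slot's lower edge, bracket origin at x -65 to -75, z about 30; let go, it droops some degrees
- catch (a joint): Brass bar, 45 mm wide, filling the lowest part of the slot; slides straight down. In m: 0 = up (top 132 mm above the table), 0.012 = fully down (top level with the slot's lower edge, 120 mm). No spring: about 7 N moves it and it stays where it is left; the bracket's weight alone does not push it down.

How it is judged:
By the outcome, as a careful person would: the job done as asked, in the order asked, and still so for the second after the job is handed in, with the robot touching nothing.
It also fails if it takes over 38 s, if anything falls off the work surface, if the arm or the gripper's body presses on something with over 40 N, if the wrist force passes 120 N, or if a joint passes its speed limit or range.

## Working session

There is one attempt and no reset: what is moved stays moved. The work goes in short steps, Python scripts to look and compute and a tool call to move; the robot and the scene stay as the last step left them, time stands still between calls to the robot, and variables do not carry over. Pictures are saved under pics/ and viewed, at most 10 in all, crops included, and the job is handed in when it is done.

Besides the shell and the picture viewer there is one more tool, called as name(argument=value, ...) on one line, values as JSON. step_arm: Moves the arm, as the interface text tells. Its arguments: {"type":"object","properties":{"plan":{"type":"array"}},"required":["plan"]}

```bash
mkdir -p pics; python3 - <<'E'
from cell import env
import cv2,numpy as np
s=env.state();print(s)
for n in("top","scene"):
    cv2.imwrite(f"pics/{n}0.png",env.read_camera(n)); c=env.get_calibration(n);print(n,c)
E
```

```text
{'t': 0.0, 'joints': array([ 1.14439202e+00,  4.91564444e-01,  1.55949218e+00,  2.16457651e-05,
        1.09170645e+00, -1.05577778e-01]), 'qvel': array([-0.00076062,  0.00248687,  0.00269632,  0.00045876,  0.00031394,
       -0.00031111]), 'tau': array([ 2.65406896e-03, -6.12656379e+01, -2.58181947e+01,  6.92912028e-02,
        4.82244138e-02, -1.30177409e-04]), 'eef_pos': array([196.94386327, 592.87873067, 214.04400449]), 'tcp_rot': array([-3.14043077e+00, -1.42431018e-04,  2.82075605e+00]), 'ft_force': array([ 0.83217612,  0.70044383, -0.05146709]), 'moment': array([ 0.03661682,  0.06653868, -0.04931426]), 'grip_force': 0.0, 'opening': 0.9996210090774926}
top {'K': array([[380.7083871 ,   0.        , 318.20234213],
       [  0.        , 380.7083871 , 195.46128933],
       [  0.        ,   0.        ,   1.        ]]), 'D': array([-0.08294413,  0.        ,  0.        ,  0.        ,  0.        ]), 'extrinsics': array([[ 5.85894455e-04, -9.98974207e-01,  4.52790214e-02,
        -1.80370050e+01],
       [ 9.98140819e-01,  3.34383644e-03,  6.08582319e-02,
        -5.57113420e+02],
       [-6.09472096e-02,  4.51591830e-02,  9.97118893e-01,
        -9.18280834e+02],
       [ 0.00000000e+00,  0.00000000e+00,  0.00000000e+00,
         1.00000000e+00]])}
scene {'K': array([[470.51481564,   0.        , 315.48058359],
       [  0.        , 470.51481564, 199.71018965],
       [  0.        ,   0.        ,   1.        ]]), 'D': array([-0.03402034,  0.        ,  0.        ,  0.        ,  0.        ]), 'extrinsics': array([[-4.49323378e-01,  8.93284152e-01,  1.23258088e-02,
         2.47743148e+02],
       [-5.34028978e-01, -2.79626916e-01,  7.97885856e-01,
         2.28969955e+02],
       [ 7.16185418e-01,  3.51926429e-01,  6.02682533e-01,
        -1.42084325e+03],
       [ 0.00000000e+00,  0.00000000e+00,  0.00000000e+00,
         1.00000000e+00]])}
```

View pics/top0.png

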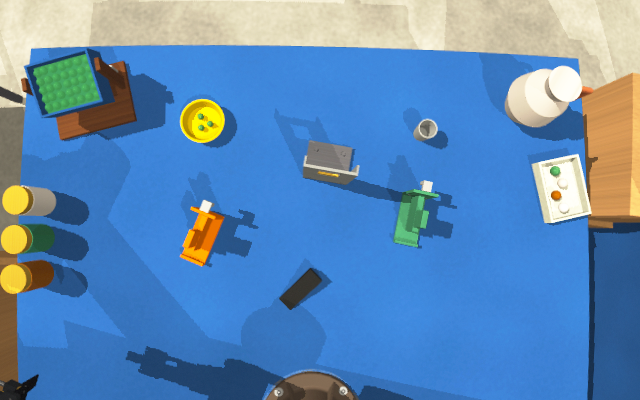

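View pics/scene0.png

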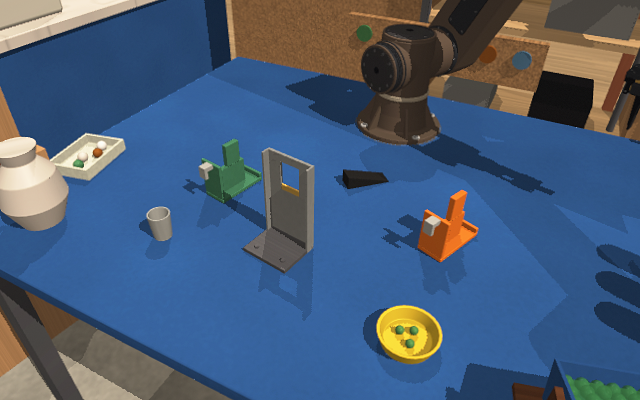

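Top view: green bracket near (412,215), hook end up at (427,186). Upright around (330,165), its face toward the robot (its rim runs from (303,172) to (357,178)). Orange bracket at (203,232). I'll enlarge both.

```bash
python3 - <<'E'
import cv2,numpy as np
t=cv2.imread("pics/top0.png");s=cv2.imread("pics/scene0.png")
a=cv2.resize(t[130:255,290:450],(800,600)[:1]+(625,) if 0 else (768,600),interpolation=cv2.INTER_CUBIC)
cv2.imwrite("pics/c1.png",a)   # 4.8x
b=cv2.resize(s[130:280,190:340],(600,600),interpolation=cv2.INTER_CUBIC)
cv2.imwrite("pics/c2.png",b)   # 4x
E
```

```text
(no output)
```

View pics/c1.png

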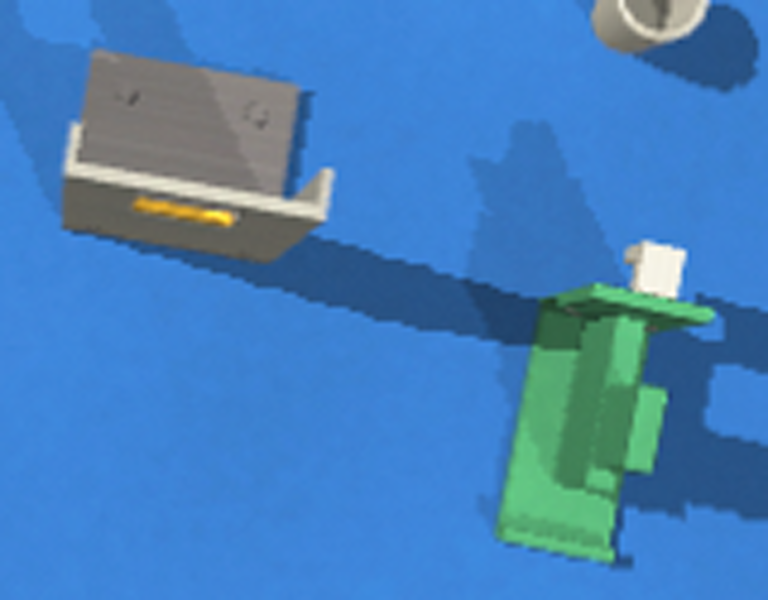

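View pics/c2.png

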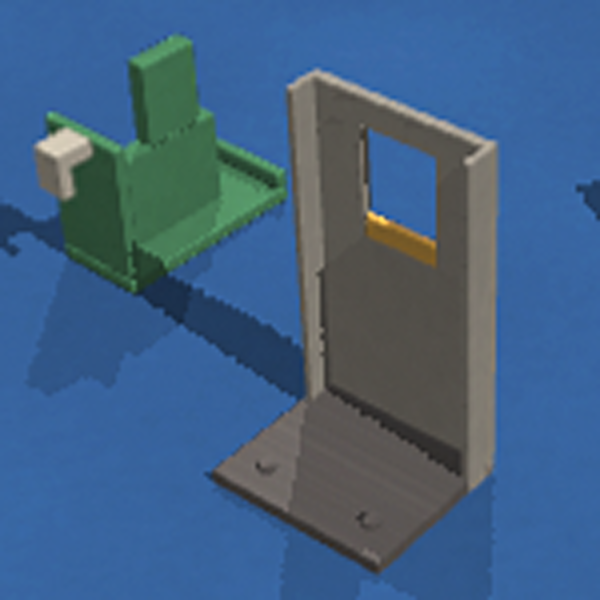

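Crops: hook tip at (640–687,245), tab top at (641–668,387)…(625–654,470), flange top edge (597,284)–(715,310). Upright face top edge (64,180)–(323,220), its foot (63,228)–(272,262). In the scene crop, the slot top corners are (368,127),(437,157), catch top (366,213),(437,247).

```bash
cat > h.py <<'E'
from cell import env
import cv2,numpy as np
from scipy.optimize import least_squares
from scipy.spatial.transform import Rotation as Ro
def proj(P,c):
    q=(c["extrinsics"]@np.c_[P,np.ones(len(P))].T).T[:,:3]*[1,-1,-1]
    return cv2.projectPoints(q,np.zeros(3),np.zeros(3),c["K"],c["D"])[0][:,0]
def fit(obs,x0,z=0):
    # obs: list of (calib, pts3 (object frame), pix)
    def r(v):
        R=Ro.from_euler('z',v[2]).as_matrix()
        return np.concatenate([(proj(np.array(p,float)@R.T+[v[0],v[1],z],c)-np.array(u)).ravel() for c,p,u in obs])
    s=least_squares(r,x0,loss='soft_l1',x_scale=[10,10,.1]);print(s.x.round(3),'yaw deg',np.degrees(s.x[2]).round(2));print(r(s.x).reshape(-1,2).round(1).tolist());return s.x
def crop(u,k,off): return (np.array(u,float)+.5)/k-.5+off
E
python3 - <<'E'
from h import *
T=env.get_calibration("top");S=env.get_calibration("scene")
g=[(T,[(65,30,100),(65,-30,100),(89,10,100),(89,-10,100),(-65,30,0),(-65,-30,0),(20,7,125),(20,-7,125),(-20,-7,125),(-20,7,125)],
 crop([(597,284),(715,310),(640,242),(687,248),(498,540),(613,562),(641,384),(668,390),(654,473),(625,467)],4.8,[290,130])),
 (S,[(65,-30,100),(65,30,100),(65,30,0),(65,-30,0),(20,-7,125),(-20,7,125)],crop([(48,113),(128,150),(135,290),(68,255),(130,57),(193,45)],4,[190,130]))]
fit(g,[530,-220,0.]);fit(g[:1],[530,-220,0.]);fit(g[1:],[530,-220,0.])
u=[(T,[(0,55,0),(0,-55,0),(0,55,202),(0,-55,202)],crop([(63,228),(272,262),(64,180),(323,220)],4.8,[290,130])),
 (S,[(0,-55,202),(0,55,202),(6,-23,185),(6,23,185),(6,-23,132),(6,23,132)],crop([(317,70),(495,143),(368,127),(437,157),(366,213),(437,247)],4,[190,130]))]
fit(u,[600,-20,0.]);fit(u[:1],[600,-20,0.]);fit(u[1:],[600,-20,0.])
E
```

```text
[ 4.98549e+02 -2.47709e+02 -1.90000e-01] yaw deg -10.87
[[-0.6, 0.0], [-0.0, -0.3], [0.6, 0.2], [-0.8, 0.7], [-0.5, 0.3], [-1.5, 0.1], [0.1, 0.2], [0.5, 0.2], [0.4, 0.7], [0.3, 0.8], [-0.8, 1.1], [-2.5, 0.9], [0.5, 1.8], [-0.2, 1.1], [-0.8, 0.8], [0.4, -1.2]]
[ 4.99192e+02 -2.47940e+02 -1.87000e-01] yaw deg -10.71
[[-0.6, -0.2], [0.0, -0.7], [0.6, -0.1], [-0.8, 0.3], [-0.3, 0.1], [-1.4, -0.2], [0.2, -0.1], [0.6, -0.1], [0.5, 0.4], [0.5, 0.5]]
[ 4.94776e+02 -2.49357e+02 -1.85000e-01] yaw deg -10.6
[[-0.3, 0.2], [-1.9, -0.1], [1.0, 0.8], [0.3, 0.1], [-0.4, -0.1], [0.7, -2.1]]
[ 5.93958e+02 -3.28080e+01 -1.60000e-01] yaw deg -9.19
[[-0.1, 0.6], [-0.5, 0.7], [0.1, -0.4], [0.8, 0.4], [-0.1, -0.1], [1.3, 0.3], [-1.8, -0.2], [0.0, 0.2], [-0.4, 0.9], [0.3, 0.6]]
[ 5.94579e+02 -3.26660e+01 -1.51000e-01] yaw deg -8.63
[[-0.2, 0.5], [-0.6, 0.2], [-0.0, -0.4], [0.7, -0.1]]
[ 5.9296e+02 -3.3238e+01 -1.8300e-01] yaw deg -10.46
[[0.4, -0.6], [1.0, 0.2], [-1.6, -0.7], [-0.1, -0.0], [-0.2, 0.4], [0.1, 0.3]]
```

Fits agree: bracket at (499,−248), yaw −10.8°; upright at (594,−33), yaw −9.2°. Moving out around the base.

step_arm(plan=[[[-240,-220,0,-7.5,1],[-240,-220,0,-7.5,1],[-240,-220,0,-7.5,1],[-240,-220,0,-7.5,1],[-240,-220,0,-7.5,1],[-240,-220,0,-7.5,1],[-240,-220,0,-7.5,1],[-240,-220,0,-7.5,1]]])

```text
t: 0.77
eef_pos: [356.1, 306.4, 214.6]
tcp_rot: [-3.141, -0.0, 2.951]
ft_force: [1.2, 0.8, 0.5]
opening: 0.995
grip_force: 0.0
```

step_arm(plan=[[[-160,-230,0,0,1],[-160,-230,0,0,1],[-160,-230,0,0,1],[-160,-230,0,0,1],[-160,-230,0,0,1],[-160,-230,0,0,1],[-160,-230,0,0,1],[-160,-230,0,0,1]]])

```text
t: 1.43
eef_pos: [471.0, 48.5, 214.4]
tcp_rot: [-3.141, 0.001, 2.948]
ft_force: [0.3, 0.4, -0.8]
opening: 1.0
grip_force: 0.0
```

step_arm(plan=[[[-84,-286,0,0,1],[-84,-286,0,0,1],[-84,-286,0,0,1],[-84,-286,0,0,1],[-84,-286,0,0,1],[-84,-286,0,0,1],[-84,-286,0,0,1],[-84,-286,0,0,1]]])

```text
t: 2.1
eef_pos: [498.0, -249.1, 214.1]
tcp_rot: [-3.141, 0.001, 2.949]
ft_force: [-0.6, 0.6, 0.5]
opening: 0.996
grip_force: 0.0
```

```bash
python3 - <<'E'
from h import *
c=env.get_calibration("wrist");s=env.state();print(s["eef_pos"],s["tcp_rot"])
im=env.read_camera("wrist");cv2.imwrite("pics/w1.png",im)
R=Ro.from_euler('z',-.19).as_matrix()
P=np.array([(65,30,100),(65,-30,100),(89,10,100),(89,-10,100),(20,7,125),(20,-7,125),(-20,-7,125),(-20,7,125)],float)@R.T+[498.8,-248,0]
print(proj(P,c).round(0).tolist())
E
```

```text
[ 497.95058375 -249.06457172  214.12019444] [-3.14069523e+00  5.11395752e-04  2.94857219e+00]
[[356.0, 256.0], [295.0, 256.0], [335.0, 278.0], [316.0, 278.0], [333.0, 222.0], [318.0, 222.0], [317.0, 178.0], [334.0, 178.0]]
```

View pics/w1.png

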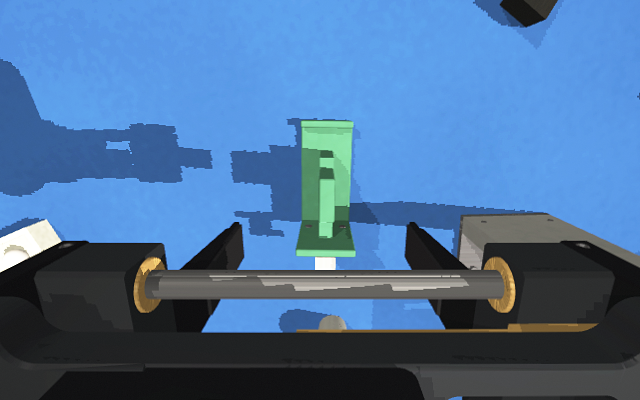

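The wrist view matches the prediction within 1–2 px (flange edge (297–355,256), tab at u 319–333). Descending and gripping.

step_arm(plan=[[[-1,1,40,0,1],[-1,1,80,0,1],[-1,1,110,0,1],[-1,1,130,0,1],[-1,1,144,0,1],[-1,1,144,0,1],[-1,1,144,0,-1],[-1,1,144,0,-1]]])

```text
t: 2.82
eef_pos: [499.3, -242.8, 71.6]
tcp_rot: [-3.141, 0.001, 2.952]
ft_force: [-0.5, 0.2, -0.3]
opening: 0.914
grip_force: 0.0
```

step_arm(plan=[[[0,0,0,0,-1],[0,0,0,0,-1],[0,0,0,0,-1],[0,0,0,0,-1],[0,0,0,0,-1],[0,0,0,0,-1]]])

```text
t: 3.32
eef_pos: [498.8, -243.3, 70.7]
tcp_rot: [3.142, 0.0, 2.952]
ft_force: [-0.2, -0.8, 0.2]
opening: 0.496
grip_force: 0.0
```

TCP ended ~5 mm to the side (command lag); centring while fingers close.

step_arm(plan=[[[-1,-4.7,0,0,-0.1],[-1,-4.7,0,0,-0.1],[-1,-4.7,0,0,-1],[-1,-4.7,0,0,-1],[-1,-4.7,0,0,-1],[-1,-4.7,0,0,-1],[-1,-4.7,0,0,-1],[-1,-4.7,0,0,-1]]])

```text
t: 3.98
eef_pos: [498.9, -248.0, 70.5]
tcp_rot: [3.141, -0.0, 2.952]
ft_force: [0.6, -0.2, -1.6]
opening: 0.145
grip_force: 30.0
```

step_arm(plan=[[[0,0,0,0,-1],[0,0,0,0,-1],[0,0,0,0,-1],[0,0,0,0,-1]]])

```text
t: 4.32
eef_pos: [498.9, -248.1, 70.5]
tcp_rot: [3.141, -0.0, 2.952]
ft_force: [-0.9, 1.0, -2.1]
opening: 0.146
grip_force: 30.0
```

step_arm(plan=[[[0,0,-30,0,-1],[20,0,-60,0,-1],[50,10,-72,0,-1],[70,40,-72,0,-1],[78,75,-72,0,-1],[78,110,-72,0,-1],[78,145,-72,-1.6,-1],[78,180,-72,-1.6,-1]]])

```text
t: 4.98
eef_pos: [456.2, -55.2, 142.9]
tcp_rot: [3.142, 0.001, 2.981]
ft_force: [1.7, 0.4, -1.7]
opening: 0.144
grip_force: 30.0
```

step_arm(plan=[[[0,25,0,0,-1],[0,40,0,0,-1],[0,45,0,0,-1],[0,45,0,0,-1],[0,45,0,0,-1],[0,45,0,0,-1]]])

```text
t: 5.48
eef_pos: [463.5, -13.0, 142.6]
tcp_rot: [3.142, -0.0, 2.979]
ft_force: [0.1, -0.0, -2.6]
opening: 0.141
grip_force: 30.0
```

```bash
python3 - <<'E'
from h import *
s=env.state();print(s["eef_pos"],s["tcp_rot"])
out=[]
for n,b in(("top",(115,140,)),("scene",None)):
    im=env.read_camera(n);cv2.imwrite(f"pics/{n}1.png",im)
t=cv2.imread("pics/top1.png");w=env.read_camera("scene")
a=cv2.resize(t[130:230,270:390],(480,400),interpolation=cv2.INTER_CUBIC)
b=cv2.resize(w[130:260,240:340],(308,400),interpolation=cv2.INTER_CUBIC)
cv2.imwrite("pics/c3.png",np.hstack([a,b]))
E
```

```text
[463.50148133 -13.04192052 142.58507487] [ 3.14158625e+00 -2.75785918e-05  2.97876615e+00]
```

View pics/c3.png

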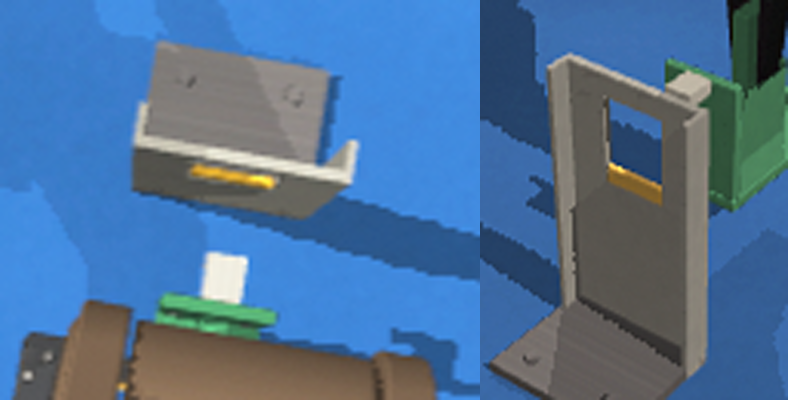

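The hook is in front of the slot: tongue end at (204–247,255), catch at (190–275,178) in the left half; the catch is up. Numeric check of both.

```bash
python3 - <<'E'
from h import *
T=env.get_calibration("top")
def w(P,x,y,z,a): return np.array(P,float)@Ro.from_euler('z',a).as_matrix().T+[x,y,z]
f=lambda p:((p-[270,130]+.5)*4-.5).round().tolist()
print(f(proj(w([(89,10,100),(89,-10,100),(65,30,100),(65,-30,100)],463.5,-13,72,-.163),T)))
print(f(proj(w([(0,22.5,132),(0,-22.5,132),(0,22.5,120),(0,-22.5,120),(0,55,202),(0,-55,202)],594,-32.8,0,-.16),T)))
E
```

```text
[[209.0, 253.0], [248.0, 260.0], [163.0, 293.0], [278.0, 312.0]]
[[192.0, 176.0], [274.0, 189.0], [191.0, 178.0], [272.0, 192.0], [134.0, 148.0], [352.0, 185.0]]
```

step_arm(plan=[[[-12,1,0,0,-1],[-24,1,0,0,-1],[-36,1,0,0,-1],[-46,1,0,0,-1],[-54,1,0,0,-1],[-60,1,0,0,-1],[-63,1,0,0,-1],[-63,1,0,0,-1]]])

```text
t: 6.3
eef_pos: [526.2, -21.5, 142.5]
tcp_rot: [3.142, -0.0, 2.979]
ft_force: [-0.5, -0.3, -1.7]
opening: 0.147
grip_force: 30.0
```

```bash
python3 - <<'E'
from h import *
s=env.state();print(s["eef_pos"],s["tcp_rot"],s["ft_force"])
t=env.read_camera("top");w=env.read_camera("scene")
a=cv2.resize(t[130:230,270:390],(480,400),interpolation=cv2.INTER_CUBIC)
b=cv2.resize(w[130:260,240:340],(308,400),interpolation=cv2.INTER_CUBIC)
cv2.imwrite("pics/c4.png",np.hstack([a,b]))
E
```

```text
[526.16885157 -21.51823048 142.47340092] [ 3.14150613e+00 -1.29885009e-04  2.97946823e+00] [-0.45252253 -0.26696123 -1.67870896]
```

View pics/c4.png

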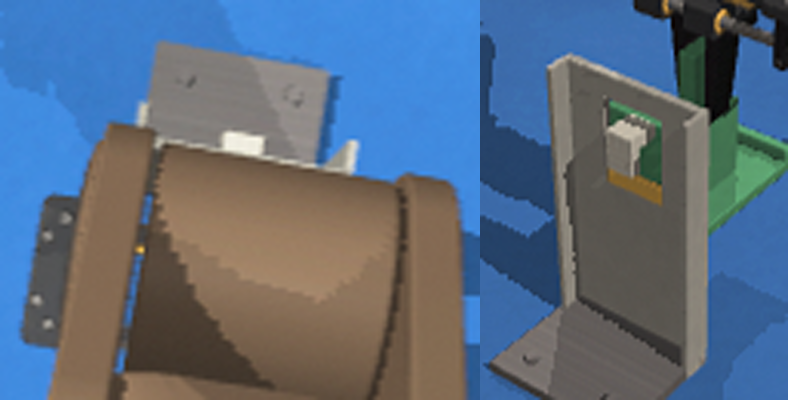

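Hook is through the slot (scene crop, nose at (622,150)), catch still up at (636,187), no contact force. Lowering onto the catch.

step_arm(plan=[[[0,0,8,0,-1],[0,0,16,0,-1],[0,0,23,0,-1],[0,0,28,0,-1],[0,0,31,0,-1],[0,0,33,0,-1],[0,0,33,0,-1]]])

```text
t: 6.98
eef_pos: [525.7, -21.3, 109.3]
tcp_rot: [3.142, -0.001, 2.98]
ft_force: [-0.9, -0.7, -1.8]
opening: 0.146
grip_force: 30.0
```

step_arm(plan=[[[0,0,2,0,-1],[0,0,4,0,-1],[0,0,5,0,-1],[0,0,5,0,-1]]])

```text
t: 7.32
eef_pos: [526.0, -21.4, 104.8]
tcp_rot: [3.141, 0.001, 2.98]
ft_force: [-3.3, -0.0, 3.6]
opening: 0.143
grip_force: 30.0
```

step_arm(plan=[[[0,0,2,0,-1],[0,0,4,0,-1],[0,0,5,0,-1],[0,0,5,0,-1]]])

```text
t: 7.65
eef_pos: [526.0, -21.4, 99.8]
tcp_rot: [3.142, 0.0, 2.98]
ft_force: [-3.8, 0.3, 3.5]
opening: 0.147
grip_force: 30.0
```

step_arm(plan=[[[0,0,1,0,-1],[0,0,2,0,-1],[0,0,3,0,-1],[0,0,3,0,-1]]])

```text
t: 7.98
eef_pos: [525.8, -21.3, 96.9]
tcp_rot: [3.142, 0.0, 2.98]
ft_force: [-5.3, 0.3, 7.8]
opening: 0.146
grip_force: 30.0
```

```bash
python3 - <<'E'
from h import *
s=env.state();print(s["eef_pos"],s["ft_force"],s["moment"])
w=env.read_camera("scene")
cv2.imwrite("pics/c5.png",cv2.resize(w[130:230,250:350],(600,600),interpolation=cv2.INTER_CUBIC))
E
```

```text
[525.75426943 -21.34422872  96.93995871] [-5.31010601  0.32556111  7.7558789 ] [-0.01012903  0.28650243  0.00487963]
```

View pics/c5.png

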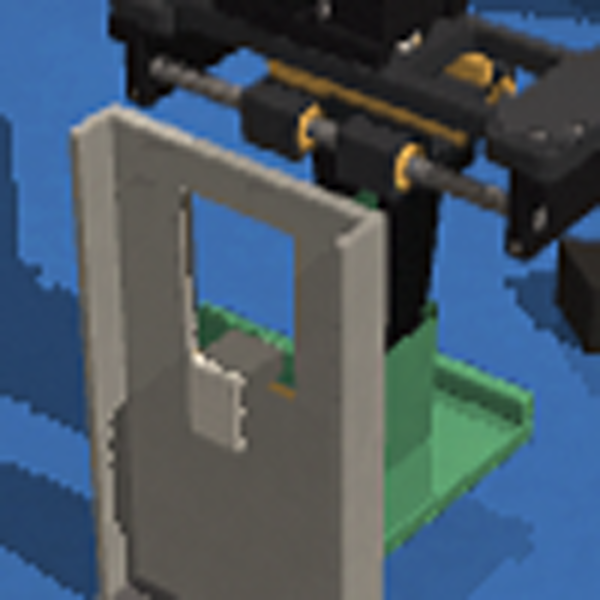

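The nose hangs behind the plate at (215,400), with a sliver of brass still at (283,390), and force only ~9 N. Pressing further.

step_arm(plan=[[[0,0,1,0,-1],[0,0,2,0,-1],[0,0,3,0,-1],[0,0,3,0,-1]]])

```text
t: 8.37
eef_pos: [525.9, -21.2, 95.9]
tcp_rot: [3.141, 0.002, 2.979]
ft_force: [-12.0, 3.6, 33.3]
opening: 0.146
grip_force: 30.0
```

step_arm(plan=[[[0,0,1,0,-1],[0,0,2,0,-1],[0,0,3,0,-1],[0,0,3,0,-1]]])

```text
t: 8.7
eef_pos: [526.3, -21.3, 93.3]
tcp_rot: [3.141, 0.003, 2.979]
ft_force: [-12.0, 3.5, 37.4]
opening: 0.145
grip_force: 30.0
```

```bash
python3 - <<'E'
from h import *
s=env.state();print(s["eef_pos"],s["ft_force"],s["moment"])
w=env.read_camera("scene")
cv2.imwrite("pics/c6.png",cv2.resize(w[160:210,270:320],(600,600),interpolation=cv2.INTER_CUBIC))
E
```

```text
[526.29934537 -21.28016125  93.27524448] [-11.98448413   3.51681643  37.39206404] [ 0.28297754  1.60635963 -0.30705028]
```

View pics/c6.png

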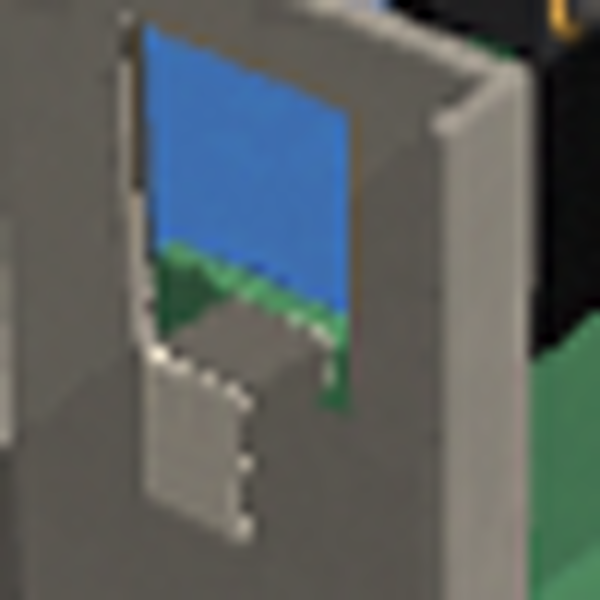

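The brass is gone from the slot and the force jumped to the hard stop, so the catch is down. Relieve, release and rise.

step_arm(plan=[[[0,0,-1,0,-1],[0,0,-2,0,-1],[0,0,-2,0,-0.5],[0,0,-2,0,-0.2],[0,0,-2,0,0],[0,0,-2,0,0],[0,0,-2,0,0],[0,0,-2,0,0]]])

```text
t: 9.42
eef_pos: [525.9, -21.4, 92.4]
tcp_rot: [3.141, -0.0, 2.98]
ft_force: [0.4, -0.7, 0.5]
opening: 0.479
grip_force: 0.0
```

step_arm(plan=[[[0,0,-15,0,0],[0,0,-35,0,0],[0,0,-65,0,0],[5,0,-100,0,0],[30,0,-120,0,0],[70,0,-120,0,0],[100,0,-120,0,0],[100,0,-120,0,0]]])

```text
t: 10.08
eef_pos: [422.4, -4.2, 212.8]
tcp_rot: [3.141, -0.002, 2.98]
ft_force: [1.3, -0.5, 0.8]
opening: 0.497
grip_force: 0.0
```

```bash
python3 - <<'E'
from h import *
s=env.state();print(s["t"],s["eef_pos"],s["ft_force"],s["opening"])
w=env.read_camera("scene")
a=cv2.resize(w[130:250,230:360],(433,400),interpolation=cv2.INTER_CUBIC);b=cv2.resize(w[165:205,275:315],(360,400),interpolation=cv2.INTER_CUBIC)
cv2.imwrite("pics/c7.png",np.hstack([a,b]))
E
```

```text
10.0833 [422.42772591  -4.24029156 212.84062077] [ 1.26920118 -0.45062976  0.76448452] 0.4974052833906329
```

View pics/c7.png

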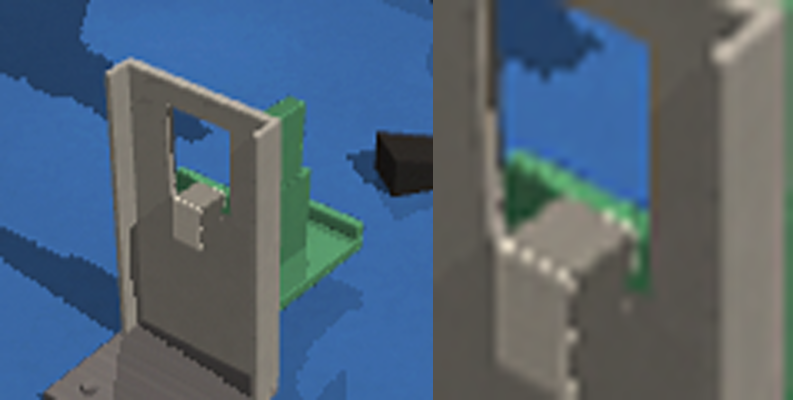

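The bracket hangs with its nose behind the plate ((188,225) in the left half). No brass shows in the slot, and the gripper is clear. Handing in.

```bash
python3 -c "
from cell import env
print(env.job_done())"
```

```text
the job is handed in; nothing more can be done
None
```

The green bracket is hooked through the slot and hangs locked on the upright with the catch pressed down; the gripper is clear, the orange bracket was left untouched, and I handed the job in at about 10 s.

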